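# Click the upper tier onto the cake stand

### The job

Put the cake stand together: pick up its upper tier by the hub, thread it over the upright post and press it down, gently, until it clicks past the sprung balls in the post and sits fully home on the rubber seat, then let go. Keep hold of it until it is home, never let it drop, stop pressing once it is down, do not force or ram it, and leave the jam jar and candle on the lower plate and the other things on the counter where they stand.

Things in the scene. Friction and masses are not known exactly. Their poses are not given: they have to be found in the camera images.
- stand: Cake stand without its upper tier, fixed: round white ceramic lower plate, 184 mm across, its flat 10 mm above the counter, with an upright steel post in the middle. Origin: centre of the underside; the post runs up its z axis. Lowest a 22 mm tube, then at z 82 to 98 mm a dark clamp ring, 31 mm across, with a thumbscrew reaching 34 mm towards +x; above it the polished inner post.
- tip_high (a point): Point of the stand on the post's axis, 237 mm above its origin: the highest place the tip can be. The inner post, 14 mm thick with a round tip, telescopes and is clamped; how far out differs each time and is NOT reported. Tip: 192 to 237 mm above the stand's origin. All parts on the post (tip, balls, seat) shift together.
- seat_low (a point): Point of the stand on the post's axis, 130 mm above its origin: the lowest place of the top of the seat, a black rubber ring 33 mm across on a steel flange of the post. The seat is always 62 mm below the tip, so 130 to 175 mm above the stand's origin. Pressed, the rubber gives about 1 mm per 6 N, at most 2 mm, then it is hard.
- catch_low (a point): Stand point on the axis, 139.5 mm above its origin: lowest place of the catch, two sprung 8 mm balls 9.5 mm above the seat, standing 3 mm out of the post on two sides. A hub's foot meets them about 11 mm above the seat. They resist with 9 to 13 N in all (the tier's weight alone cannot pass), then yield, snap into the hub's groove (click) and pull it down, just before the rubber.
- tier: Upper tier, 0.3 to 0.45 kg, lying loose and upright on the counter: round white ceramic plate, 150 mm across, flat 9 mm and rim 14 mm above its underside, round an upright steel hub. Origin: centre of the underside (the hub's foot is flush with it), z up along the hub. Home: foot on the rubber seat, post tip 10 mm out of the hub's top.
- tier_hub (a point): Point on the hub's axis 34 mm above the tier's underside, where to grasp: the hub is a plain tube 30 mm across that ends 52 mm above the underside; a low collar 42 mm across rings its root up to 13 mm. Bore 16.4 mm right through (1.2 mm play all round on the post), flared to 21 mm at the foot, with a hidden ring groove 4 to 15 mm above the foot.
- jam_jar: Closed glass jam jar with a red lid, diameter 63 mm, 85 mm tall, loose on the stand's lower plate about 53 mm from the post. Origin: centre of the underside. Bystander.
- candle: Small tin candle, diameter 38 mm, 15 mm tall, loose on the stand's lower plate across the post from the jar. Origin: centre of the underside. Bystander.
- stir_cup: White cup of wooden stir sticks, diameter 72 mm, 147 mm tall, loose on the counter between the wooden tea chest and the stand. Origin: centre of the underside. Bystander.
- price_card: Folded card price tent, 44 x 70 x 54 mm, loose on the counter to the right of the stand. Origin: centre of the underside. Bystander.

How it is judged:
On the way, in this order (a step that is already met when the one before it is completed fails the run):
1. the tier is lifted clear of the counter (height (world z) of tier above 0.06 m and contact force between the fingers and tier above 0.5 N), for 0.2 s.
2. the tier's hub is threaded on the post, its foot below the tip and still above the balls (x of tier in the frame of stand between -0.004 and 0.004 m and y of tier in the frame of stand between -0.004 and 0.004 m and angle between tier's own z axis and vertical below 0.15 rad and z of seat_flange in the frame of tier between -0.067 and -0.0195 m), for 0.1 s.
3. the tier is home on the seat, past the catch, with the fingers still on it (z of seat_flange in the frame of tier above -0.0105 m and horizontal distance between tier and stand below 0.004 m and contact force between the fingers and tier above 0.5 N), for 0.1 s.
At the end, for the whole second after the job is handed in: The tier sits on the post, coaxial within 4 mm, level within 0.06 rad, its foot on the rubber seat to 2.5 mm (balls snapped into the hub's groove), at rest and released; jar, candle, stir cup and card within 20 mm of where they stood (z of seat_flange in the frame of tier above -0.0105 m and horizontal distance between tier and stand below 0.004 m and angle between tier's own z axis and vertical below 0.06 rad and linear speed of tier below 0.02 m/s and distance of each of jam_jar, candle, stir_cup, price_card from where it was at the start of the episode below 0.02 m); the robot touches nothing.
It fails at once if tier and stand are pressed together with more than 22 N (contact force between tier and stand above 22 N).
It fails at once if the tier is dropped down the post (faster than 0.6 m/s) (x of tier in the frame of stand between -0.004 and 0.004 m and y of tier in the frame of stand between -0.004 and 0.004 m and z of seat_flange in the frame of tier above -0.067 m and linear speed of tier above 0.6 m/s).
It fails at once if a bystander (jar, candle, stir cup, price card) is pushed more than 20 mm or tipped (distance of any of jam_jar, candle, stir_cup, price_card from where it was at the start of the episode above 0.02 m or angle between any of jam_jar, candle, stir_cup, price_card's own z axis and vertical above 0.35 rad).
It also fails if it takes over 62 s, if anything falls off the work surface, if the arm or the gripper's body presses on something with over 40 N, if the wrist force passes 120 N, or if a joint passes its speed limit or range.

### The arm

A 6-joint arm with a two-finger parallel gripper is mounted at the origin on a cart in front of the work surface, level with it; the furniture and walls round the work are solid. World frame = base frame: x ahead of the robot, y to its left, z up, the work surface at z = 0. Lengths are in m, angles in rad, forces in N, time in s.
With the tool pointing down it reaches from about 0.375 to 0.925 m from the base axis. Payload 5.7 kg.
Tool frame: the origin (TCP) lies midway between the tips of the shut fingers; the grasp point (between the pads) lies 19 mm behind it; z points along the fingers, y is the line along which they close (so a half turn about z gives the same grasp; the last joint's range is limited). The gripper opens to 88 mm and grips with 3 to 60 N. Pads are 20 mm wide; open, the fingers measure 115 mm over their backs; the gripper's body (75 mm by 178 mm) begins 61 mm behind the grasp point.
Start: joints at [-1.35, 0.359, 1.51, -0, 1.272, -0.115], TCP at [0.198, -0.566, 0.223] pointing down, gripper open.
Joint ranges: [-2.97, 2.97], [-1.01, 2.36], [0.21, 2.38], [-0.96, 4.11], [0.2, 2.71], [-2.98, 2.98]. Speed limits (rad/s): [2.39, 2.39, 3.14, 3.14, 3.14, 3.14].

### API

Orientations are given as [roll, pitch, yaw] about the fixed x, y, z axes, in that order (R = Rz(yaw) Ry(pitch) Rx(roll)).
In Python, from plant import ctrl, imaging gives the robot as it stands. The module is installed in compiled form; this text tells all that it offers.
- The arm moves only by the shell command python3 -m crank 'ROWS' [FORCE]. ROWS is text: rows parted by semicolons, each of 7 numbers parted by spaces: the shift along the tool's x, y, z in units of 30 mm (1.0 is 30 mm), then the turn, a rotation vector about the tool's x, y, z in units of 8 degrees (1.0 is 8 degrees), then the finger opening in mm, from 0 to 87.8. In form: tx ty tz wx wy wz jaw; .... A call has 1 to 12 rows; each row shifts and turns the commanded pose from where the row before left it, along the tool's axes as they then stand; what a row does not reach is not made up. A row lasts 1/8 s, in which the tool goes at most 62.5 mm and 10.7 degrees, less where a joint would pass 70% of its speed; a pose out of reach is approached as far as the arm can. A call is refused whole if a number of a shift passes 1 or a number of a turn 1, either way. A call with a gripper value outside its range is refused whole. The fingers move at their own pace and stop on an object; FORCE is the grip in N (left out, the last holds). Time passes only in rows, so rows that do not move let the fingers close. It gives the time, the measured TCP pose, the force, the opening and the grip force at its end, in the units of the state.
- ctrl.sense(): the state, without advancing time (a new reading comes with each control period).
- imaging.camera(name): name is "scene" or "top" or "wrist"; returns a dict with "pixels" (400x640x3 uint8, red, green, blue), "fx", "fy", "cx", "cy" (pixels), "position" and "attitude" of the camera in the world. Camera axes: x right, y up, looking along -z (the intrinsics and any distortion apply to the point x, -y, -z); pixel columns grow to the right and rows downward; lengths in m; the calibration is good to about 2 mm. The wrist camera is an equidistant fisheye: a pixel r from the principal point sees the ray r / f radians off the axis. A picture is of the moment at which its call begins. There is no depth.
- ctrl.finish_job(): hands the job in; it is judged then, once.
The state is a dict: "t": time; "q": joint angles; "dq": joint speeds; "effort": joint torques, N m; "position": TCP position; "ee_rot": TCP orientation; "ft_force": force on the tool from outside, world axes, zero at the start; "ft_torque": the same for the moment, N m; "finger_gap": opening from 0.0 (shut) to 1.0 (fully open); "grip_force": force on a finger pad.
Only numpy, scipy, OpenCV 4.12 (cv2) and the standard library are available. Lean on these libraries where they do the work, as an engineer would, in place of code of your own. Each camera call takes 0.05 s, during which the arm holds its last target. There are 200 camera calls.

## Working session

There is one attempt and no reset: what is moved stays moved. The work goes in short steps, Python scripts to look and compute and a shell command to move; the robot and the scene stay as the last step left them, time stands still between calls to the robot, and variables do not carry over. Pictures are saved under pics/ and viewed, at most 10 in all, crops included, and the job is handed in when it is done.

```bash
mkdir -p pics
cat > h.py <<'E'
import numpy as np, cv2
from plant import ctrl, imaging
from scipy.spatial.transform import Rotation as R
def rot(a):
    a=np.array(a,float)
    if a.shape==(3,3): return a
    if a.size==4: return R.from_quat(a).as_matrix()
    return R.from_euler('xyz',a).as_matrix()
def shot(n,f):
    c=imaging.camera(n); cv2.imwrite(f'pics/{f}.png',c['pixels'][:,:,::-1]); c.pop('pixels') 
    import pickle; pickle.dump(c,open(f'pics/{f}.pkl','wb')); return c
def load(f):
    import pickle; return pickle.load(open(f'pics/{f}.pkl','rb'))
def ray(c,u,v):
    x=(u-c['cx'])/c['fx']; y=(v-c['cy'])/c['fy']
    return np.array(c['position']),rot(c['attitude'])@np.array([x,-y,-1])
def onz(c,u,v,z):
    p,d=ray(c,u,v); return p+d*(z-p[2])/d[2]
def proj(c,P):
    p=rot(c['attitude']).T@(np.array(P)-c['position']); return c['cx']-c['fx']*p[0]/p[2], c['cy']+c['fy']*p[1]/p[2]
E
python3 - <<'E'
from h import *
for n in('scene','top'): print(shot(n,n+'0'))
print(ctrl.sense())
E
```

```text
{'fx': 396.85905588689735, 'fy': 396.85905588689735, 'cx': 320.81369254264365, 'cy': 196.62568699014622, 'position': array([0.08572139, 0.75043389, 1.02676752]), 'attitude': array([ 0.85116505, -0.01026907, -2.62965582])}
{'fx': 437.50385895309995, 'fy': 437.50385895309995, 'cx': 311.0982037514922, 'cy': 201.5110403117533, 'position': array([ 0.47703268, -0.09172843,  1.46791867]), 'attitude': array([ 0.06626296, -0.02238602, -1.57962671])}
{'t': 0.1, 'q': array([-1.35011310e+00,  3.59408826e-01,  1.51131763e+00, -7.65184518e-06,
        1.27250419e+00, -1.15100889e-01]), 'dq': array([-0.00117657, -0.00081315, -0.00428939,  0.00257643,  0.00019033,
       -0.00042404]), 'effort': array([ 5.42975022e-05, -5.16357172e+01, -2.71408635e+01,  6.76199421e-02,
        2.76361039e-02, -3.26508314e-05]), 'position': array([ 0.19755829, -0.56588394,  0.22191054]), 'ee_rot': array([-3.13996465e+00, -1.80857256e-04,  3.35786222e-01]), 'ft_force': array([-0.70199905, -0.19642296, -0.32224387]), 'ft_torque': array([-0.06101776,  0.0122226 , -0.03795625]), 'grip_force': 0.0, 'finger_gap': 1.0039909975765555}
```

View pics/scene0.png

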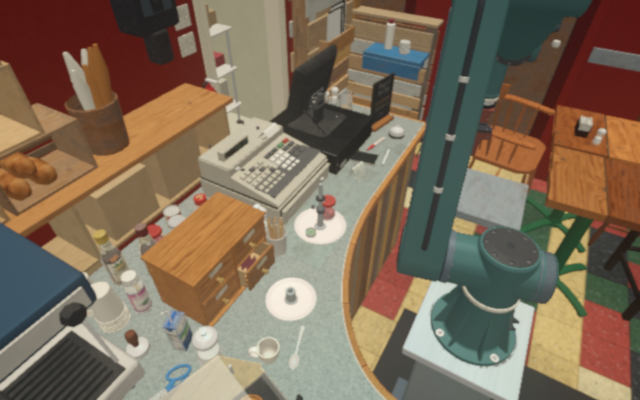

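View pics/top0.png

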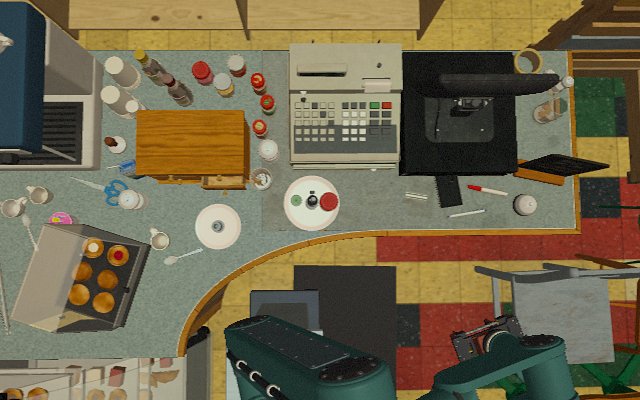

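The top view shows the tier at about (218,227) with its hub, and the stand at about (312,202), with the jar to its right and the candle to its left. I'll enlarge both.

Run:
```python
from h import *
t=cv2.imread('pics/top0.png');s=cv2.imread('pics/scene0.png')
f=lambda i,x,y,w,h:cv2.resize(i[y:y+h,x:x+w],(400,300),interpolation=cv2.INTER_CUBIC)
a=f(t,187,197,64,48);b=f(t,280,176,64,48);c=f(s,259,270,64,48);d=f(s,288,173,80,60)
cv2.imwrite('pics/m.png',np.vstack([np.hstack([a,b]),np.hstack([c,d])]))
```

```text
(no output)
```

View pics/m.png

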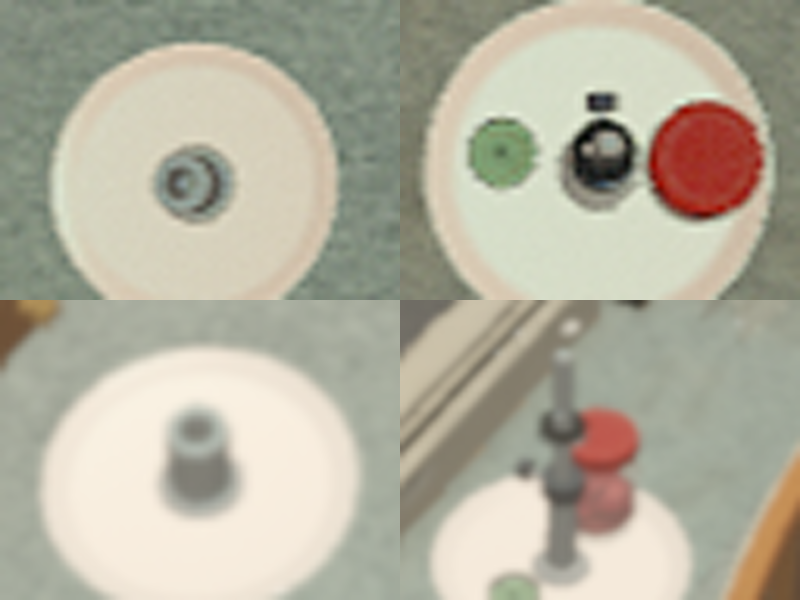

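Crops: the hub top is at about scene (290.7,290.8) and the tier plate centre at top (218.1,226.7). The post tip is at about scene (321,183.5), the black seat ring at (320.4,198.6), and the stand plate centre at top (311.7,202).

Run:
```python
from h import *
s=load('scene0');t=load('top0')
print('tier top',onz(t,218.1,226.7,.014),'hub scene',onz(s,290.7,290.8,.052))
print('hub top-view',onz(t,187+190/6.25,197+184/6.25,.052))
print('stand plate top',onz(t,311.7,176+152/6.25,.012))
# stand via clamp & plate edges in scene: 
print('plate scene',onz(s,288+161/5,173+260/5,.012))
for z in (.192,.21,.22,.237):
  print(z,'tip',onz(s,321,183.5,z),onz(t,280+203/6.25,176+145/6.25,z),'seat',onz(s,320.4,198.6,z-.062))
print('clamp',onz(s,320.4,173+187/5,.09))
print('jar',onz(t,280+307/6.25,176+158/6.25,.095),'candle',onz(t,280+102/6.25,176+152/6.25,.025))
print('cup',onz(t,262,177,.1))
```

```text
tier top [0.49212611 0.1828446  0.014     ] hub scene [0.49320377 0.18494251 0.052     ]
hub top-view [0.49258603 0.17791411 0.052     ]
stand plate top [ 0.57734811 -0.12722178  0.012     ]
plate scene [ 0.57012598 -0.12842217  0.012     ]
0.192 tip [ 0.57668054 -0.142069    0.192     ] [ 0.56821254 -0.1251448   0.192     ] seat [ 0.5751804  -0.13655836  0.13      ]
0.21 tip [ 0.56609404 -0.12282406  0.21      ] [ 0.56692622 -0.12467337  0.21      ] seat [ 0.56535593 -0.11875457  0.148     ]
0.22 tip [ 0.56021265 -0.11213243  0.22      ] [ 0.5662116  -0.12441147  0.22      ] seat [ 0.55989789 -0.10886357  0.158     ]
0.237 tip [ 0.55021429 -0.09395665  0.237     ] [ 0.56499674 -0.12396624  0.237     ] seat [ 0.55061923 -0.09204888  0.175     ]
clamp [ 0.56692858 -0.12268117  0.09      ]
jar [ 0.56819972 -0.18003717  0.095     ] candle [ 0.57682265 -0.07607255  0.025     ]
cup [0.64577215 0.03027117 0.1       ]
```

```bash
python3 -m crank '0 0 -1 0 0 0.8 87.8;0 0 -1 0 0 0.8 87.8;0.5 -1 0 0 0 0.8 87.8;0.5 -1 0 0 0 0 87.8;0.5 -1 0 0 0 0 87.8;0.5 -1 0 0 0 0 87.8;0.5 -1 0 0 0 0 87.8;0.5 -1 0 0 0 0 87.8;0.5 -1 0 0 0 0 87.8;0.5 -1 0 0 0 0 87.8;0.5 -1 0 0 0 0 87.8;0.5 -1 0 0 0 0 87.8' 25; python3 -c "
from h import *
c=shot('wrist','w0');print(c)"
```

```text
t: 1.6
position: [0.3442, -0.2637, 0.2824]
ee_rot: [-3.141, 0.0, 0.001]
ft_force: [0.8, -0.1, -0.3]
finger_gap: 0.993
grip_force: 0.0
{'fx': 309.70691628693146, 'fy': 309.70691628693146, 'cx': 318.61735964951055, 'cy': 195.94786965440395, 'position': array([ 0.4246369 , -0.26318419,  0.44388082]), 'attitude': array([-0.29849589,  0.00207045, -1.57086337])}
```

View pics/w0.png

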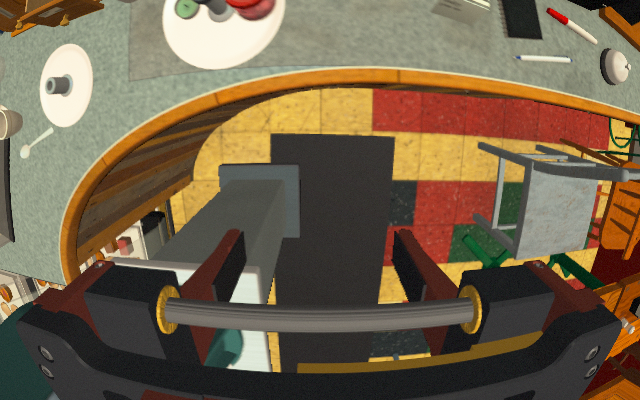

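The wrist view looks straight down, with up in the image being +x. The stand is cut off at the top and the tier is at (67,85). I'll step closer to the stand and shoot, then continue to the tier.

```bash
python3 -m crank '0.5 -1 0 0 0 0 87.8;0.5 -1 0 0 0 0 87.8;0.5 -1 0 0 0 0 87.8;0.5 -1 0 0 0 0 87.8;0.3 -1 0 0 0 0 87.8;0.2 0 0 0 0 0 87.8'; python3 -c "
from h import *
c=shot('wrist','w1');print(c['position'],c['attitude'])"
python3 -m crank '0 -1 0 0 0 0 87.8;0 -1 0 0 0 0 87.8;0 -1 0 0 0 0 87.8;0 -1 0 0 0 0 87.8;0 -1 0 0 0 0 87.8;0 -1 0 0 0 0 87.8;0 -1 0 0 0 0 87.8;0 -1 0 0 0 0 87.8;0 -1 0 0 0 0 87.8;0 -1 0 0 0 0 87.8;0 0 0 0 0 0 87.8'; python3 -c "
from h import *
c=shot('wrist','w2');print(c['position'],c['attitude'])
a=cv2.imread('pics/w1.png');b=cv2.imread('pics/w2.png')
cv2.imwrite('pics/m2.png',np.hstack([a[:250,120:520],b[:250,120:520]]))"
```

```text
t: 2.4
position: [0.4188, -0.1135, 0.2824]
ee_rot: [-3.141, 0.001, 0.004]
ft_force: [0.1, 0.1, 0.1]
finger_gap: 1.001
grip_force: 0.0
[ 0.49930347 -0.11282902  0.44386229] [-0.29890571  0.00208475 -1.56785661]
t: 3.82
position: [0.4194, 0.1853, 0.2825]
ee_rot: [3.141, -0.0, 0.002]
ft_force: [0.8, -0.3, -0.1]
finger_gap: 1.004
grip_force: 0.0
[0.49978215 0.18605159 0.4440559 ] [-2.98056846e-01  1.28627028e-03 -1.56909567e+00]
```

View pics/m2.png

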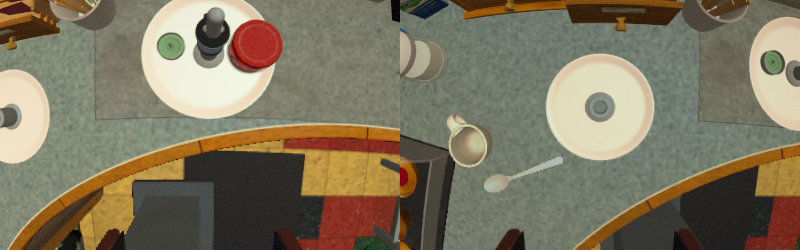

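Run:
```python
from h import *
a=cv2.imread('pics/w1.png');b=cv2.imread('pics/w2.png')
f=lambda i,x,y,w,h,s:cv2.resize(i[y:y+h,x:x+w],None,fx=s,fy=s,interpolation=cv2.INTER_CUBIC)
cv2.imwrite('pics/m3.png',np.hstack([f(a,295,0,80,100,5),f(b,260,46,120,120,400/120)[:500]if 0 else f(b,290,56,66.67.__int__(),100,5)]))
print(cv2.imread('pics/m3.png').shape)
```

```text
(500, 730, 3)
```

View pics/m3.png

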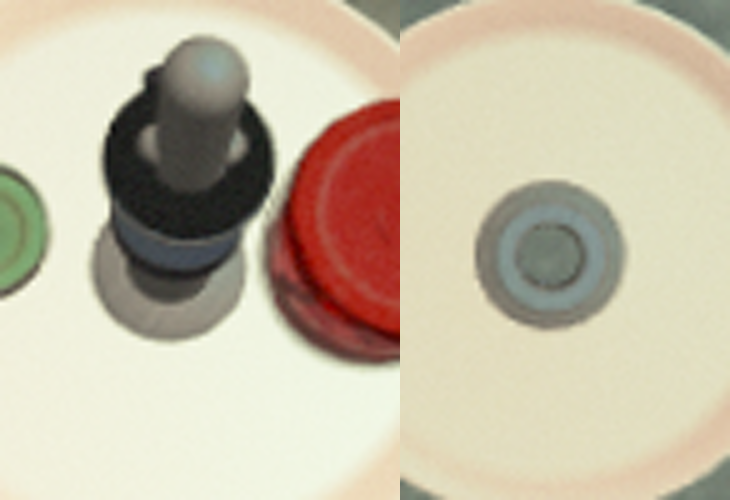

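Crop: the tip sphere centre is at wrist1 (336.1,15.8), the seat ring's top centre at about (332.6,32), and the ring is 34 px wide. The tier hub top in wrist2 is at (320.2,107.2).

```bash
cat >> h.py <<'E'
def wproj(c,P):
    p=rot(c['attitude']).T@(np.array(P)-c['position']); a=np.array([p[0],-p[1]]);z=-p[2]
    r=np.linalg.norm(a);th=np.arctan2(r,z); return np.array([c['cx'],c['cy']])+c['fx']*th*a/r
def wonz(c,u,v,z):
    q=np.array([u-c['cx'],v-c['cy']])/c['fx'];th=np.linalg.norm(q);d=np.array([*(np.sin(th)*q/th),np.cos(th)])
    d=rot(c['attitude'])@np.array([d[0],-d[1],-d[2]]);p=np.array(c['position']);return p+d*(z-p[2])/d[2]
E
python3 - <<'E'
from h import *
from scipy.optimize import least_squares
w1,w2,s,t=load('w1'),load('w2'),load('scene0'),load('top0')
print('hub',wonz(w2,320.2,107.2,.052),'collar',wonz(w2,320,106.8,.013))
# stand
obs=[(wproj,w1,-.007,(336.1,15.8),1),(wproj,w1,-.062,(332.6,32.2),1),(proj,s,-.062,(320.4,198.6),1),(proj,s,-.004,(321,183.5),1)]
def f(x): return np.concatenate([w*(np.array(g(c,[x[0],x[1],x[2]+dz]))-p) for g,c,dz,p,w in obs]).ravel()
for o in (obs,obs[:2]):
  obs=o; r=least_squares(f,[.568,-.125,.21]); print(r.x,r.fun.round(1))
for z in(.20,.205,.21,.215,.22): print(z,wonz(w1,336.1,15.8,z-.007),wonz(w1,332.6,32.2,z-.062))
for x in (-.0165,.0165):
  for h in (.195,.21,.225): print(h,wproj(w1,[.568,-.125+x,h-.062]), wproj(w1,[.568,-.125+x*14/33,h-.007]))
E
```

```text
hub [0.49527584 0.18457193 0.052     ] collar [0.49538364 0.18470054 0.013     ]
[ 0.56958471 -0.12544907  0.20794934] [-0.2  0.6  0.3 -0.4 -0.1 -1.1 -0.6  0.7]
[ 0.56510066 -0.12462188  0.22505015] [-0.1 -0.   0.2  0. ]
0.2 [ 0.57238005 -0.12603324  0.193     ] [ 0.57099961 -0.12551877  0.138     ]
0.205 [ 0.57092354 -0.12577006  0.198     ] [ 0.56982758 -0.12531133  0.143     ]
0.21 [ 0.56946704 -0.12550688  0.203     ] [ 0.56865555 -0.12510389  0.148     ]
0.215 [ 0.56801053 -0.12524371  0.208     ] [ 0.56748351 -0.12489645  0.153     ]
0.22 [ 0.56655402 -0.12498053  0.213     ] [ 0.56631148 -0.124689    0.158     ]
0.195 [348.57011716  36.55650104] [343.11269047  22.52919947]
0.21 [350.03008909  33.31528556] [344.55817165  17.7719439 ]
0.225 [351.63986117  29.75109943] [346.18462249  12.43853358]
0.195 [315.07797527  36.01251589] [325.89738626  22.18128135]
0.21 [314.86710519  32.71265652] [326.29979051  17.37627243]
0.225 [314.63433085  29.07940493] [326.75277206  11.98447946]
```

```bash
python3 -m crank '0.9 0 0.8 0 0 0 87.8;0.9 0 0.8 0 0 0 87.8;0.7 0 1 0 0 0 87.8;0 0 1 0 0 0 87.8;0 0 1 0 0 0 87.8;0 0 1 0 0 0 87.8;0 0 1 0 0 0 87.8;0 0 1 0 0 0 87.8;0 0 0.8 0 0 0 87.8;0 0 0.4 0 0 0 87.8;0 0 0 0 0 0 87.8' 30
```

```text
t: 5.25
position: [0.4935, 0.1841, 0.0182]
ee_rot: [3.141, 0.001, -0.0]
ft_force: [0.5, 0.6, 0.3]
finger_gap: 1.0
grip_force: 0.0
```

```bash
python3 -m crank '0 0 0 0 0 0 50;0 0 0 0 0 0 25;0 0 0 0 0 0 20;0 0 0 0 0 0 20;0 0 0 0 0 0 20;0 0 0 0 0 0 20;0 0 0 0 0 0 20' 50
```

```text
t: 6.12
position: [0.4937, 0.1852, 0.0187]
ee_rot: [3.141, 0.0, 0.001]
ft_force: [0.4, -0.8, 0.3]
finger_gap: 0.337
grip_force: 50.0
```

```bash
python3 -m crank '0 0 -0.3 0 0 0 20;0 0 -0.6 0 0 0 20;0 0 -0.8 0 0 0 20;0 0 -1 0 0 0 20;0 0 -1 0 0 0 20;0 0 -1 0 0 0 20;0 0 -1 0 0 0 20;0 0 -1 0 0 0 20;0 0 -1 0 0 0 20;0 0 -1 0 0 0 20;0 0 -0.5 0 0 0 20;0 0 0 0 0 0 20'
```

```text
t: 7.62
position: [0.494, 0.1853, 0.2954]
ee_rot: [-3.141, -0.002, 0.001]
ft_force: [0.0, -0.4, -3.0]
finger_gap: 0.341
grip_force: 50.0
```

```bash
python3 -m crank '0 0.5 0 0 0 0 20;0 0.9 0 0 0 0 20;0 1 0 0 0 0 20;0 1 0 0 0 0 20;0 1 0 0 0 0 20;0 1 0 0 0 0 20;0 1 0 0 0 0 20;0 1 0 0 0 0 20;0 1 0 0 0 0 20;0 1 0 0 0 0 20;0 0.7 0 0 0 0 20;0 0.3 0 0 0 0 20'; python3 -m crank '0 0 0 0 0 0 20;0 0 0 0 0 0 20'; python3 -c "
from h import *
c=shot('wrist','w3');print(c['position'],c['attitude'],ctrl.sense()['position'])
a=cv2.imread('pics/w3.png')
cv2.imwrite('pics/m4.png',np.hstack([cv2.resize(a[60:140,280:360],None,fx=5,fy=5,interpolation=cv2.INTER_CUBIC),cv2.resize(a[20:320,200:440],(320,400))]))"
```

```text
t: 9.12
position: [0.4927, -0.1282, 0.2932]
ee_rot: [-3.141, 0.003, -0.001]
ft_force: [0.4, 0.1, -3.7]
finger_gap: 0.34
grip_force: 50.0
t: 9.38
position: [0.4936, -0.1261, 0.2943]
ee_rot: [-3.141, 0.001, 0.001]
ft_force: [-0.9, 0.2, -2.2]
finger_gap: 0.336
grip_force: 50.0
[ 0.57410317 -0.1256458   0.45575707] [-0.29890279  0.00234474 -1.5703438 ] [ 0.4937446  -0.12602843  0.2944626 ]
```

View pics/m4.png

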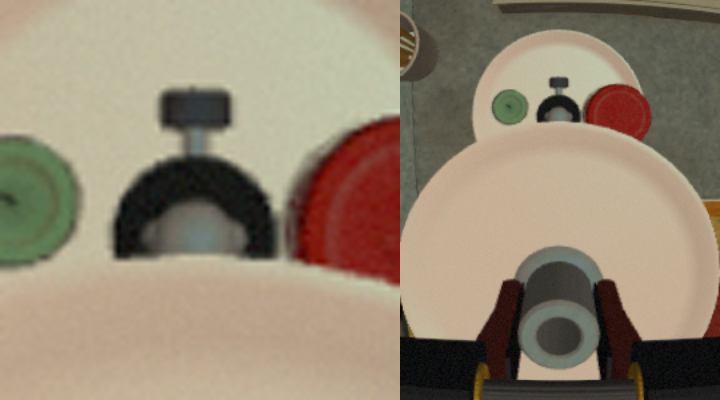

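The carried plate's rim hides half of the post, which is at (319,105). I'll back off 24 mm and look again; the hub in the hand is also visible at about (320,271).

```bash
python3 -m crank '-0.4 0 0 0 0 0 20;-0.4 0 0 0 0 0 20;0 0 0 0 0 0 20;0 0 0 0 0 0 20'; python3 -c "
from h import *
c=shot('wrist','w4');print(c['position'],c['attitude'],ctrl.sense()['position'])
a=cv2.imread('pics/w4.png')
cv2.imwrite('pics/m5.png',np.hstack([cv2.resize(a[50:110,285:345],None,fx=6.66667,fy=6.66667,interpolation=cv2.INTER_CUBIC),cv2.resize(a[190:310,260:380],(400,400),interpolation=cv2.INTER_CUBIC)]))"
```

```text
t: 9.93
position: [0.47, -0.1268, 0.295]
ee_rot: [3.141, -0.001, 0.001]
ft_force: [0.3, 0.2, -2.9]
finger_gap: 0.339
grip_force: 50.0
[ 0.55027757 -0.12625259  0.45652386] [-2.97306020e-01  1.37571484e-03 -1.57085867e+00] [ 0.47021182 -0.12687847  0.2949088 ]
```

View pics/m5.png

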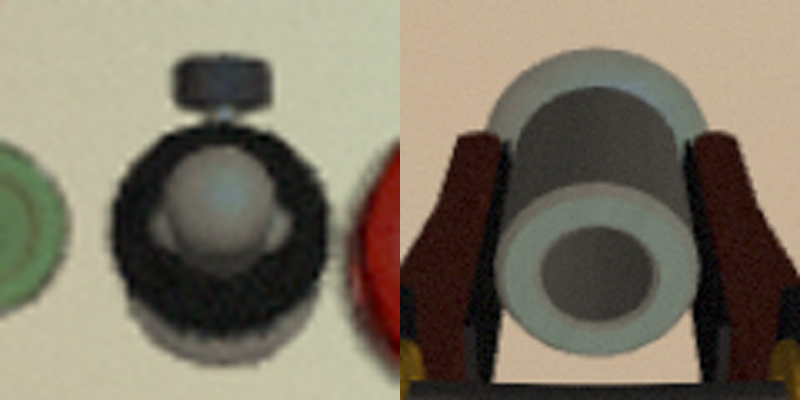

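Crop: the tip sphere is at (318.3,80.3) with diameter 17.1 px, the seat ring at (318.15,84.2) with width 32.7 px, and the held hub top's centre at (318.95,270.7).

Run:
```python
from h import *
from scipy.optimize import least_squares
w1,w4,s=load('w1'),load('w4'),load('scene0')
tcp=np.array([.4702,-.1268,.2949])
h=wonz(w4,318.95,270.7,.3282); print('hub rel tcp',h-tcp)
for z in(.195,.2,.205,.21,.215,.22): print(z,wonz(w4,318.3,80.3,z-.007),wonz(w4,318.15,84.2,z-.062))
obs=[(wproj,w1,-.007,(336.1,15.8)),(wproj,w1,-.062,(332.6,32.2)),(wproj,w4,-.007,(318.3,80.3)),(wproj,w4,-.062,(318.15,84.2)),(proj,s,-.062,(320.4,198.6)),(proj,s,-.004,(321,183.5))]
def f(x): return np.concatenate([np.array(g(c,[x[0],x[1],x[2]+dz]))-p for g,c,dz,p in obs])
for k in(6,4):
  obs=obs[:k];r=least_squares(f,[.568,-.125,.21]);print(r.x,r.fun.round(1))
for z in(.195,.205,.215,.225):
  print(z,wproj(w4,[.569,-.142,z-.062])-wproj(w4,[.569,-.109,z-.062]))
```

```text
hub rel tcp [0.00338828 0.00056972 0.0333    ]
0.195 [ 0.57075315 -0.12561486  0.188     ] [ 0.57085313 -0.12533014  0.133     ]
0.2 [ 0.57037189 -0.12562674  0.193     ] [ 0.57053514 -0.1253444   0.138     ]
0.205 [ 0.56999063 -0.12563861  0.198     ] [ 0.57021715 -0.12535865  0.143     ]
0.21 [ 0.56960937 -0.12565049  0.203     ] [ 0.56989916 -0.12537291  0.148     ]
0.215 [ 0.56922811 -0.12566236  0.208     ] [ 0.56958116 -0.12538717  0.153     ]
0.22 [ 0.56884684 -0.12567424  0.213     ] [ 0.56926317 -0.12540142  0.158     ]
[ 0.56982548 -0.12551315  0.20737558] [-0.2  0.5  0.3 -0.5 -0.2 -0.   0.2  0.2 -0.2 -1.  -0.6  0.8]
[ 0.56985247 -0.12549677  0.20750992] [-0.2  0.4  0.3 -0.6 -0.2 -0.1  0.1  0.2]
0.195 [ 3.21821681e+01 -1.16495463e-02]
0.205 [ 3.32104568e+01 -1.27194502e-02]
0.215 [ 3.43064738e+01 -1.39135573e-02]
0.225 [ 3.54771218e+01 -1.52508666e-02]
```

```bash
python3 -m crank '0.6 -0.03 0 0 0 0 20;0.9 0 0 0 0 0 20;0.9 0 0 0 0 0 20;0.6 0 0 0 0 0 20;0.27 0 0 0 0 0 20;0 0 0 0 0 0 20;0 0 0 0 0 0 20;0 0 0 0 0 0 20'; python3 -c "
from h import *
print(ctrl.sense()['position'],ctrl.sense()['ft_force'])"
```

```text
t: 10.98
position: [0.5674, -0.1258, 0.2948]
ee_rot: [-3.142, 0.0, 0.0]
ft_force: [0.9, -0.1, -3.1]
finger_gap: 0.336
grip_force: 50.0
[ 0.56740303 -0.12582322  0.29484162] [ 0.89755512 -0.06460887 -3.11976129]
```

```bash
python3 -m crank '0 0 0.5 0 0 0 20;0 0 0.5 0 0 0 20;0 0 0.5 0 0 0 20;0 0 0.4 0 0 0 20;0 0 0.2 0 0 0 20;0 0 0 0 0 0 20'; for i in 1; do :; done; python3 -m crank '0 0 0.1 0 0 0 20;0 0 0.1 0 0 0 20;0 0 0 0 0 0 20'
```

```text
t: 11.72
position: [0.5679, -0.1258, 0.2312]
ee_rot: [-3.141, 0.001, 0.001]
ft_force: [-0.9, 0.1, -3.7]
finger_gap: 0.337
grip_force: 50.0
t: 12.1
position: [0.568, -0.1258, 0.2256]
ee_rot: [-3.141, 0.0, 0.001]
ft_force: [1.2, 0.1, -4.3]
finger_gap: 0.34
grip_force: 50.0
```

```bash
python3 -m crank '0 0 0.1 0 0 0 20;0 0 0.1 0 0 0 20;0 0 0 0 0 0 20'
```

```text
t: 12.48
position: [0.5678, -0.1257, 0.2193]
ee_rot: [-3.141, 0.001, 0.001]
ft_force: [-0.5, 0.3, -2.7]
finger_gap: 0.337
grip_force: 50.0
```

```bash
python3 -m crank '0 0 0.1 0 0 0 20;0 0 0.1 0 0 0 20;0 0 0 0 0 0 20'; python3 -m crank '0 0 0.1 0 0 0 20;0 0 0.1 0 0 0 20;0 0 0 0 0 0 20'
```

```text
t: 12.85
position: [0.5678, -0.1257, 0.2133]
ee_rot: [-3.141, 0.001, 0.001]
ft_force: [-1.2, -0.9, -2.9]
finger_gap: 0.338
grip_force: 50.0
t: 13.22
position: [0.5678, -0.1257, 0.2073]
ee_rot: [-3.141, 0.001, 0.001]
ft_force: [0.4, -0.4, -2.5]
finger_gap: 0.339
grip_force: 50.0
```

```bash
for i in 1; do python3 -m crank '0 0 0.1 0 0 0 20;0 0 0.1 0 0 0 20;0 0 0 0 0 0 20'; python3 -m crank '0 0 0.1 0 0 0 20;0 0 0.1 0 0 0 20;0 0 0 0 0 0 20';  python3 -m crank '0 0 0.1 0 0 0 20;0 0 0 0 0 0 20'; python3 -c "
from h import *
shot('top','t5');shot('scene','s5');shot('wrist','w5')
a=cv2.imread('pics/s5.png');b=cv2.imread('pics/w5.png')
cv2.imwrite('pics/m6.png',np.hstack([cv2.resize(a[160:240,280:360],(400,400),interpolation=cv2.INTER_CUBIC),cv2.resize(b[190:310,260:380],(400,400),interpolation=cv2.INTER_CUBIC)]))"; done
```

```text
t: 13.6
position: [0.5678, -0.1257, 0.2013]
ee_rot: [-3.141, 0.001, 0.001]
ft_force: [0.5, 0.4, -3.4]
finger_gap: 0.337
grip_force: 50.0
t: 13.98
position: [0.5678, -0.1257, 0.1953]
ee_rot: [-3.141, 0.001, 0.001]
ft_force: [-0.9, -0.2, -2.9]
finger_gap: 0.338
grip_force: 50.0
t: 14.22
position: [0.5679, -0.1258, 0.1924]
ee_rot: [-3.141, 0.001, 0.001]
ft_force: [-0.3, 0.8, -2.7]
finger_gap: 0.338
grip_force: 50.0
```

View pics/m6.png

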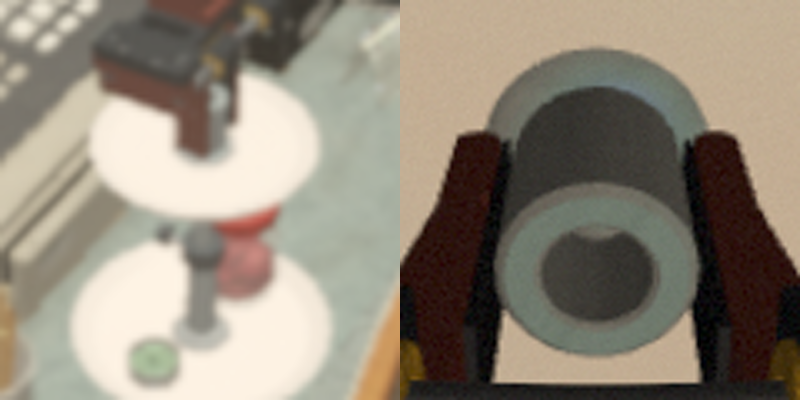

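The scene view shows the plate level on the post, and the wrist view shows the post tip in the bore at crop (600,235). So the hub is threaded. I'll go on down slowly towards the balls.

```bash
python3 -m crank '0 0 0.1 0 0 0 20;0 0 0.1 0 0 0 20;0 0 0.1 0 0 0 20;0 0 0 0 0 0 20'; python3 -m crank '0 0 0.1 0 0 0 20;0 0 0 0 0 0 20'
```

```text
t: 14.88
position: [0.5678, -0.1257, 0.1832]
ee_rot: [-3.141, 0.001, 0.001]
ft_force: [0.4, 0.9, -3.0]
finger_gap: 0.335
grip_force: 50.0
t: 15.12
position: [0.5679, -0.1258, 0.1804]
ee_rot: [-3.141, 0.0, 0.001]
ft_force: [0.1, 0.4, -2.3]
finger_gap: 0.339
grip_force: 50.0
```

```bash
python3 -m crank '0 0 0.05 0 0 0 20;0 0 0 0 0 0 20'; python3 -m crank '0 0 0.05 0 0 0 20;0 0 0 0 0 0 20'
```

```text
t: 15.38
position: [0.568, -0.1258, 0.1791]
ee_rot: [-3.141, 0.0, 0.001]
ft_force: [-0.3, 0.1, -2.3]
finger_gap: 0.338
grip_force: 50.0
t: 15.62
position: [0.568, -0.1258, 0.1775]
ee_rot: [-3.141, 0.0, 0.001]
ft_force: [0.2, 0.9, -3.8]
finger_gap: 0.338
grip_force: 50.0
```

```bash
for k in a; do python3 -m crank '0 0 0.04 0 0 0 20;0 0 0 0 0 0 20'; python3 -m crank '0 0 0.04 0 0 0 20;0 0 0 0 0 0 20';python3 -m crank '0 0 0.04 0 0 0 20;0 0 0 0 0 0 20'; done | grep -E 'posi|force: \['
```

```text
position: [0.568, -0.1258, 0.1764]
ft_force: [0.4, 0.7, -3.1]
position: [0.568, -0.1258, 0.1752]
ft_force: [-0.3, -0.6, -2.7]
position: [0.5684, -0.1258, 0.1745]
ft_force: [-0.3, 1.5, 1.2]
```

Contact with the balls: the force has gone up by about 4 N, with the foot near z = 0.156. I'll continue in small steps.

```bash
python3 -m crank '0 0 0.03 0 0 0 20;0 0 0 0 0 0 20'| grep -E 'posi|force: \['
```

```text
position: [0.5685, -0.1259, 0.1741]
ft_force: [-1.4, -0.2, 5.8]
```

```bash
python3 -m crank '0 0 0.03 0 0 0 20;0 0 0 0 0 0 20'| grep -E 'posi|force: \['
```

```text
position: [0.5688, -0.1261, 0.1735]
ft_force: [-1.4, 0.8, 5.8]
```

```bash
python3 -m crank '0 0 0.03 0 0 0 20;0 0 0 0 0 0 20'| grep -E 'posi|force: \['
```

```text
position: [0.5689, -0.126, 0.1724]
ft_force: [-0.2, 0.6, 4.1]
```

```bash
python3 -m crank '0 0 0.03 0 0 0 20;0 0 0 0 0 0 20'| grep -E 'posi|force: \['
```

```text
position: [0.5682, -0.1257, 0.1696]
ft_force: [3.3, 0.2, -8.2]
```

```bash
python3 -m crank '0 0 0.03 0 0 0 20;0 0 0 0 0 0 20'| grep -E 'posi|force: \['
```

```text
position: [0.5674, -0.1257, 0.1683]
ft_force: [2.8, -0.9, -12.5]
```

```bash
python3 -m crank '0 0 0.03 0 0 0 20;0 0 0 0 0 0 20'| grep -E 'posi|force: \['
```

```text
position: [0.5674, -0.1256, 0.1681]
ft_force: [1.9, -0.8, -11.5]
```

The balls have yielded and are now pulling the hub down. I'll follow it to the seat.

```bash
python3 -m crank '0 0 0.04 0 0 0 20;0 0 0 0 0 0 20'| grep -E 'posi|force: \['
```

```text
position: [0.5677, -0.1258, 0.1676]
ft_force: [0.1, 0.0, -6.3]
```

```bash
python3 -m crank '0 0 0.04 0 0 0 20;0 0 0 0 0 0 20'| grep -E 'posi|force: \['
```

```text
position: [0.5683, -0.1259, 0.1666]
ft_force: [0.8, 0.2, -2.9]
```

```bash
python3 -m crank '0 0 0.04 0 0 0 20;0 0 0 0 0 0 20'| grep -E 'posi|force: \['
```

```text
position: [0.5681, -0.1258, 0.1651]
ft_force: [-0.5, 0.0, -3.1]
```

```bash
python3 -m crank '0 0 0.03 0 0 0 20;0 0 0 0 0 0 20'| grep -E 'posi|force: \['
```

```text
position: [0.5682, -0.1258, 0.1643]
ft_force: [0.6, 0.1, -1.4]
```

```bash
python3 -m crank '0 0 0.03 0 0 0 20;0 0 0 0 0 0 20'| grep -E 'posi|force: \['
```

```text
position: [0.5682, -0.1259, 0.1637]
ft_force: [-0.7, 0.5, 1.4]
```

```bash
python3 -m crank '0 0 0.03 0 0 0 20;0 0 0 0 0 0 20'| grep -E 'posi|force: \['
```

```text
position: [0.5683, -0.1259, 0.163]
ft_force: [-1.6, 0.4, 6.2]
```

```bash
python3 -m crank '0 0 -0.03 0 0 0 20;0 0 0 0 0 0 20;0 0 0 0 0 0 20'; python3 -c "
from h import *
shot('scene','s6');shot('wrist','w6')
a=cv2.imread('pics/s6.png');b=cv2.imread('pics/w6.png')
cv2.imwrite('pics/m7.png',np.hstack([cv2.resize(a[160:240,280:360],(400,400),interpolation=cv2.INTER_CUBIC),cv2.resize(b[190:310,260:380],(400,400),interpolation=cv2.INTER_CUBIC)]))"
```

```text
t: 19.75
position: [0.5682, -0.1258, 0.1634]
ee_rot: [-3.142, -0.0, 0.001]
ft_force: [-1.3, 0.3, 3.2]
finger_gap: 0.339
grip_force: 50.0
```

View pics/m7.png

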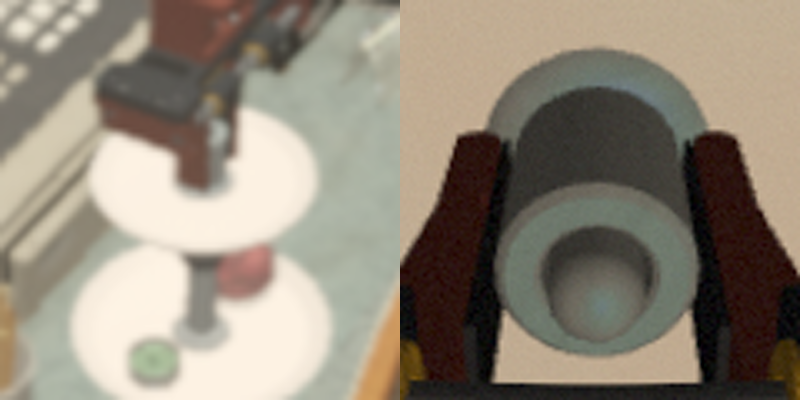

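The plate is level, and the rounded tip stands out of the hub top at crop (600,285). The hub has not slipped, so it is home. I'll release and retreat straight up.

```bash
python3 -m crank '0 0 0 0 0 0 36;0 0 0 0 0 0 50;0 0 0 0 0 0 87.8;0 0 0 0 0 0 87.8;0 0 0 0 0 0 87.8;0 0 0 0 0 0 87.8'; python3 -m crank '0 0 -0.3 0 0 0 87.8;0 0 -0.6 0 0 0 87.8;0 0 -1 0 0 0 87.8;0 0 -1 0 0 0 87.8;0 0 -1 0 0 0 87.8;0 0 -1 0 0 0 87.8;0 0 -0.5 0 0 0 87.8;0 0 0 0 0 0 87.8;0 0 0 0 0 0 87.8'; python3 -c "
from h import *
c0=load('s6');a=cv2.imread('pics/s6.png');shot('scene','s7');b=cv2.imread('pics/s7.png')
print(np.abs(a[195:240,280:350].astype(int)-b[195:240,280:350]).mean(), ctrl.sense()['ft_force'])
print(ctrl.finish_job())"
```

```text
t: 20.6
position: [0.5681, -0.1258, 0.1633]
ee_rot: [-3.141, 0.0, 0.001]
ft_force: [0.1, 0.5, 0.2]
finger_gap: 0.941
grip_force: 0.0
t: 21.72
position: [0.5674, -0.1256, 0.3241]
ee_rot: [-3.141, 0.002, 0.001]
ft_force: [-0.9, -0.1, 0.3]
finger_gap: 0.997
grip_force: 0.0
0.7585185185185185 [ 0.12944371  0.57511589 -0.06659895]
the job is handed in; nothing more can be done
None
```

The upper tier went over the post, passed the sprung balls and was pressed gently onto the rubber seat, then released with the arm clear; I handed the job in at about 22 s, but no verdict came back.

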